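Put the clay tools away in the caddy

ROBOT

A 7-joint arm with a two-finger parallel gripper is mounted at the origin on the work surface. World frame = base frame: x ahead of the robot, y to its left, z up, the work surface at z = 0. Lengths are in m, angles in rad, forces in N, time in s.
With the tool pointing down it reaches from about 0.425 to 0.975 m from the base axis. Payload 16.7 kg.
Tool frame: the origin (TCP) lies midway between the tips of the shut fingers; the grasp point (between the pads) lies 19 mm behind it (ctrl.pinch_z is the distance from the TCP to the grasp point, in m); z points along the fingers, y is the direction in which the jaws open and shut (so a half turn about z gives the same grasp; the last joint's range is limited). The gripper opens to 85 mm and grips with 20 to 120 N. Pads are 22 mm wide; open, the fingers measure 114 mm over their backs; the gripper's body (76 mm by 85 mm) begins 54 mm behind the grasp point. The pads swing forward as they close: fully open they stand 13 mm farther back than shut.
Start: joints at [-1.395, 0.426, 0.074, 1.606, -0.034, 1.111, -0.067], TCP at [0.216, 0.639, 0.231] pointing down, gripper open.
Joint ranges: [-2.85, 2.85], [-0.5, 2.14], [-1.23, 1.37], [0.21, 2.46], [-1.02, 4.16], [0.16, 2.05], [-2.73, 2.73]. Speed limits (rad/s): [1.89, 1.89, 2.39, 2.39, 3.01, 3.01, 3.01].

INTERFACE

Orientations are given as [roll, pitch, yaw] about the fixed x, y, z axes, in that order (R = Rz(yaw) Ry(pitch) Rx(roll)).
In Python, from plant import ctrl, vision, models gives the robot as it stands.
- The arm moves only by the shell command python3 -m jog 'ROWS'. ROWS is a JSON object of lists of equal length, an entry for each row: "linear": the shift along the world's x, y, z normalised to -1 to 1, where 1 is 3 cm, a list of three; "rot": the turn, a rotation vector about the world's x, y, z normalised to -1 to 1, where 1 is 0.1 rad, a list of three; "hand": the opening, from -1 (shut) to 1 (fully open). A call has 1 to 10 rows; each row shifts and turns the pose as measured when the row begins; what a row does not reach is not made up. A row lasts 1/12 s, in which the tool goes at most 41.7 mm and 7.16 degrees, less where a joint would pass 70% of its speed; a pose out of reach is approached as far as the arm can. A call with a number of a shift or a turn outside -1 to 1 is refused whole. A call with a gripper value outside its range is refused whole. The fingers move at their own pace and stop on an object; the grip force is fixed at half the most. Time passes only in rows, so rows that do not move let the fingers close. It gives the time, the measured TCP pose, the force and the opening at its end, in the units of the state.
- ctrl.state(): the state, without advancing time (a new reading comes with each control period).
- vision.capture(name): name is "scene" or "top"; returns (picture, depth): 400x640x3 uint8, red, green, blue; 400x640 float32, m along the optical axis (not along the pixel's ray), 0 where there is no reading.
- vision.camera_model(name): a dict with "camera_matrix" (3x3 intrinsics, pixels), "eye" and "orientation" of the camera in the world. Camera axes: x right, y down, z forward; pixel columns grow to the right and rows downward; lengths in m; the calibration is good to about 2 mm. A picture is of the moment at which its call begins. camera_model takes no time and is no camera call.
- ctrl.finish_job(): hands the job in, once; it reports no verdict.
Trained networks look in the newest picture that a camera, given by its name, has taken for a name from the list of things; names that differ only in an ending like _2 or _b are one class to them, and where a whole thing is asked for, a point or a joint stands for the part that bears it (a point fixed in the world has none). Each returns a list of dicts, best first, with "conf" (0 to 1); they miss things now and then, are a little off and sometimes report something else, mostly with a low value. They report only what shows in the picture. A call takes as long as a camera call. They do not tell look-alikes from the thing itself.
- models.recognise(camera, query): "xyz" ([x, y, z] in m, in the coordinates of the camera as it stood for that picture, good to about 4 mm: the middle of the surface that is visible of it).
- models.silhouettes(camera, query): "region" (400x640 bool, what is visible of it).
The state is a dict: "t": time; "joints": joint angles; "qd": joint speeds; "effort": joint torques, N m; "eef_pos": TCP position; "orientation": TCP orientation; "ft_force": force on the tool from outside, world axes, zero at the start; "torque": the same for the moment, N m; "finger_gap": finger opening in m.
Only numpy, scipy, OpenCV 4.12 (cv2) and the standard library are available. Lean on these libraries where they do the work, as an engineer would, in place of code of your own. Each camera call takes 0.05 s, during which the arm holds its last target.

TASK

Put the clay tools away in the caddy: stand the round stamp, the square stamp and the long float each upright, flat on the bottom of the well of its own shape, and lay the loop tool flat along the middle of the long trough, either way round. Leave the cross-shaped stamp and the flat-bladed spatula, which do not belong in this caddy, where they are.

Things in the scene. Friction and masses are not known exactly. Their poses are not given: they have to be found in the camera images.
- round_stamp: Wooden clay stamp with a round foot, 38 mm across and 12 mm thick, and an upright round light-wood handle, 24 mm across, from 12 mm up to 58 mm, on its middle. Loose, 40 to 85 g, stands upright. Origin: centre of its underside, z up.
- square_stamp: Wooden clay stamp with a square foot, 38 x 38 mm and 12 mm thick, and an upright round light-wood handle, 24 mm across, from 12 mm up to 58 mm, on its middle. Loose, 40 to 85 g, stands upright. Origin: centre of its underside, z up; x and y along the foot's sides.
- float: Long wooden clay float: oblong foot 72 mm (along its x) x 32 mm (y) x 12 mm, with an upright light-wood block handle 54 mm (x) x 18 mm (y), from 12 mm up to 54 mm, on its middle. Loose, 55 to 115 g. Origin: centre of its underside, z up.
- loop_tool: Clay loop tool lying flat: light-wood handle, 16 x 16 mm square and 110 mm long, from x = -85 to +25 mm; brass ferrule to x = 40 mm; then an OPEN dark wire loop, 38 mm wide, to x = 85 mm. 170 mm long in all. Origin: on its underside at half its length; x points from handle to loop, z up; its centre of mass is near x = -20 mm. Loose, 35 to 70 g.
- cross_stamp: LOOK-ALIKE, stays where it is: wooden clay stamp with a cross-shaped foot, two bars 50 x 15 mm and 12 mm thick, and an upright round light-wood handle, 24 mm across, from 12 mm up to 58 mm, on its middle. Loose, 40 to 85 g, stands upright. Origin: centre of its underside, z up.
- spatula: LOOK-ALIKE, stays where it is: same handle and ferrule as the loop tool, but with a solid, flat, pointed dark steel blade 30 mm wide. 175 mm long. Origin and axes as for the loop tool. Loose.
- round_well: White plastic insert, 104 x 68 x 18 mm, one of three in a row (in any order) fixed in the caddy, a low tray 200 x 222 x 16 mm. In its top a round well, 55 mm across, 14 mm deep, with a dark floor. Origin: centre of the insert's underside, 6 mm above the table, below the well's centre; z up; the well's floor is 4 mm, its rim 18 mm above it.
- square_well: White plastic insert, 104 x 68 x 18 mm, one of three in a row (in any order) fixed in the caddy, a low tray 200 x 222 x 16 mm. In its top a square well, 55 x 55 mm, 14 mm deep, with a dark floor. Origin: centre of the insert's underside, 6 mm above the table, below the well's centre; z up; the well's floor is 4 mm, its rim 18 mm above it; x and y along the well's sides.
- oblong_well: White plastic insert, 104 x 68 x 18 mm, one of three in a row (in any order) fixed in the caddy, a low tray 200 x 222 x 16 mm. In its top an oblong well, 89 mm (along its x) x 53 mm (y), 14 mm deep, with a dark floor. Origin: centre of the insert's underside, 6 mm above the table, below the well's centre; z up; the well's floor is 4 mm, its rim 18 mm above it.
- trough: White plastic open trough fixed in the same caddy, beyond the three wells: outside 84 mm (its x) x 208 mm (its y) x 18 mm high, walls 4 mm thick, dark floor 4 mm above the origin. Origin: centre of its underside, 6 mm above the table; z up; its length runs along its y.
Things that resemble listed ones, but are neither listed nor needed, are in the scene too. Leave any pink look-alike of the spatula alone.

How it is judged:
By the outcome, as a careful person would: the job done as asked, in the order asked, and still so for the second after the job is handed in, with the robot touching nothing.
It also fails if it takes over 106 s, if anything falls off the work surface, if the arm or the gripper's body presses on something with over 40 N, if the wrist force passes 120 N, or if a joint passes its speed limit or range.

## Working session

There is one attempt and no reset: what is moved stays moved. The work goes in short steps, Python scripts to look and compute and a shell command to move; the robot and the scene stay as the last step left them, time stands still between calls to the robot, and variables do not carry over. Pictures are saved under pics/ and viewed, and the job is handed in when it is done.

```bash
ls; mkdir -p pics; python3 - <<'E'
from plant import ctrl, vision, models
import cv2
s=ctrl.state(); print(s['t'],s['eef_pos'],s['orientation'],s['finger_gap'],ctrl.pinch_z)
for n in ("scene","top"):
    p,d=vision.capture(n); cv2.imwrite(f"pics/{n}0.png",p[:,:,::-1]); print(n,vision.camera_model(n))
E
```

```text
pics
0.0 [0.21595185 0.63909764 0.23060797] [-3.14029784e+00  1.25478778e-04  2.81573965e+00] 0.08533354921478255 0.0187
scene {'camera_matrix': array([[508.59881789,   0.        , 326.15000799],
       [  0.        , 508.59881789, 209.24145467],
       [  0.        ,   0.        ,   1.        ]]), 'eye': array([ 1.19982208, -0.02405093,  1.08056084]), 'orientation': array([-2.53585532e+00, -2.49072157e-03,  1.57150081e+00])}
top {'camera_matrix': array([[462.97836161,   0.        , 315.92742227],
       [  0.        , 462.97836161, 198.6679302 ],
       [  0.        ,   0.        ,   1.        ]]), 'eye': array([ 0.23158144, -0.05192913,  1.45209394]), 'orientation': array([-2.98031668,  0.01945458, -1.56224482])}
```

View pics/scene0.png

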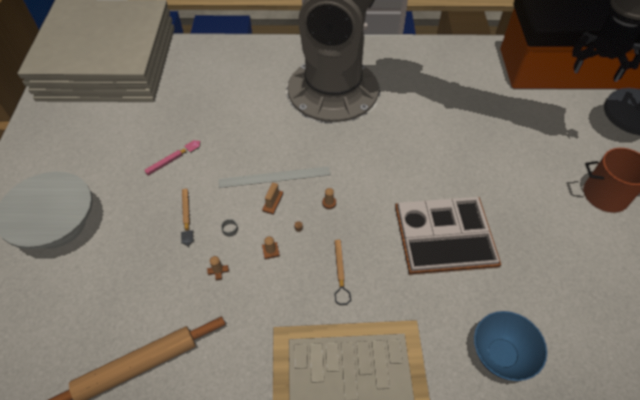

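View pics/top0.png

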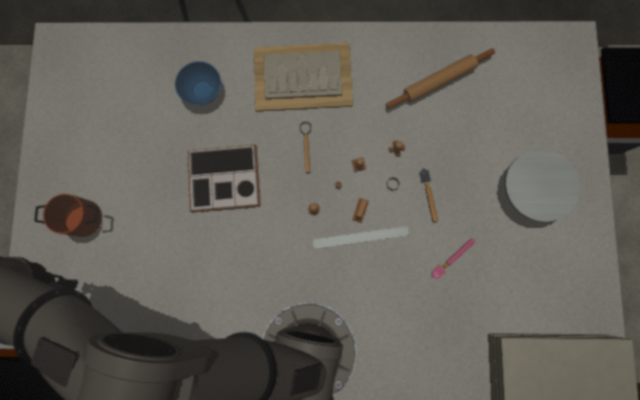

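```bash
cat > h.py <<'E'
from plant import ctrl, vision, models
import numpy as np, cv2
from scipy.spatial.transform import Rotation as R
def cam(n):
    m=vision.camera_model(n); return np.array(m['camera_matrix']),R.from_euler('xyz',m['orientation']).as_matrix(),np.array(m['eye'])
def cloud(n,d):
    K,Rm,e=cam(n); v,u=np.mgrid[0:400,0:640]
    P=np.stack([(u-K[0,2])*d/K[0,0],(v-K[1,2])*d/K[1,1],d],-1)
    W=P@Rm.T+e; W[d==0]=np.nan; return W
def rays(n,uv,z):
    K,Rm,e=cam(n); uv=np.atleast_2d(uv).astype(float)
    r=np.c_[(uv-K[[0,1],[2,2]])/K[[0,1],[0,1]],np.ones(len(uv))]@Rm.T
    return e+r*((z-e[2])/r[:,2])[:,None]
def proj(n,P):
    K,Rm,e=cam(n); c=(np.atleast_2d(P)-e)@Rm; return c[:,:2]/c[:,2:]*K[[0,1],[0,1]]+K[[0,1],[2,2]]
def st():
    s=ctrl.state(); print('t %.2f'%s['t'],np.round(s['eef_pos'],4),np.round(s['orientation'],4),'F',np.round(s['ft_force'],1),'gap %.4f'%s['finger_gap']); return s
E
python3 - <<'E'
from h import *
names=["round_stamp","square_stamp","float","loop_tool","cross_stamp","spatula","round_well","square_well","oblong_well","trough"]
for n in ("scene","top"):
    p,d=vision.capture(n); W=cloud(n,d); K,Rm,e=cam(n)
    np.savez(f"/tmp/{n}.npz",p=p,d=d)
    for q in names:
        out=models.silhouettes(n,q)
        for o in out[:3]:
            m=o['region']; w=W[m]; w=w[~np.isnan(w[:,0])]
            vv,uu=np.nonzero(m)
            print(n,q,round(o['conf'],2),m.sum(),'px',uu.mean().round(1),vv.mean().round(1),'W',np.round(np.median(w,0),3) if len(w) else None, 'zmax',np.round(np.percentile(w[:,2],[5,95]),3) if len(w) else None)
st()
E
```

```text
scene round_stamp 0.66 240 px 329.2 199.4 W [ 0.443 -0.015  0.022] zmax [0.004 0.058]
scene round_stamp 0.41 981 px 414.8 219.3 W [0.491 0.201 0.022] zmax [0.008 0.026]
scene round_stamp 0.28 2976 px 451.3 251.1 W [0.581 0.28  0.011] zmax [0.006 0.024]
scene square_stamp 0.75 321 px 269.8 248.9 W [ 0.587 -0.156  0.014] zmax [0.001 0.059]
scene float 0.94 437 px 272.4 199.1 W [ 0.444 -0.158  0.023] zmax [0.003 0.055]
scene loop_tool 0.58 387 px 340.4 269.2 W [0.631 0.011 0.014] zmax [0.007 0.019]
scene cross_stamp 0.84 291 px 216.7 268.1 W [ 0.639 -0.275  0.017] zmax [0.005 0.059]
scene spatula 0.94 388 px 171.4 157.9 W [ 0.292 -0.448  0.012] zmax [0.004 0.019]
scene spatula 0.87 443 px 186.2 219.7 W [ 0.499 -0.375  0.013] zmax [0.006 0.019]
scene spatula 0.58 993 px 470.5 215.5 W [0.479 0.344 0.013] zmax [0.006 0.026]
scene round_well 0.87 1069 px 414.7 219.2 W [0.49  0.201 0.021] zmax [0.007 0.026]
scene round_well 0.3 379 px 272.6 198.7 W [ 0.443 -0.158  0.027] zmax [0.007 0.055]
scene square_well 0.77 948 px 443.2 217.1 W [0.483 0.273 0.021] zmax [0.007 0.026]
scene oblong_well 0.
[... 750 characters left out ...]
.2 147.1 W [ 0.629 -0.274  0.015] zmax [0.    0.061]
top cross_stamp 0.38 709 px 200.7 192.3 W [0.483 0.344 0.014] zmax [0.007 0.028]
top spatula 0.57 358 px 428.3 193.2 W [ 0.486 -0.375  0.014] zmax [0.004 0.021]
top round_well 0.68 736 px 245.2 188.6 W [0.496 0.202 0.023] zmax [0.008 0.03 ]
top round_well 0.28 228 px 359.3 210.5 W [ 0.425 -0.157  0.029] zmax [0.006 0.059]
top square_well 0.89 744 px 223.0 190.5 W [0.489 0.272 0.021] zmax [0.008 0.029]
top oblong_well 0.59 719 px 200.9 192.2 W [0.483 0.343 0.014] zmax [0.007 0.028]
top trough 0.7 1749 px 221.2 160.6 W [0.587 0.283 0.013] zmax [0.007 0.026]
t 1.20 [0.2161 0.6394 0.2313] [-3.1415 -0.      2.8158] F [-0.1  0.6 -0.4] gap 0.0858
```

```bash
python3 - <<'E'
import numpy as np,cv2
p=np.load('/tmp/scene.npz')['p'][:,:,::-1]
c=p[170:310,170:360]; cv2.imwrite('pics/c1.png',cv2.resize(c,None,fx=4.2,fy=4.2,interpolation=cv2.INTER_CUBIC))
c=p[190:280,385:510]; cv2.imwrite('pics/c2.png',cv2.resize(c,None,fx=6,fy=6,interpolation=cv2.INTER_CUBIC))
E
```

```text
(no output)
```

View pics/c1.png

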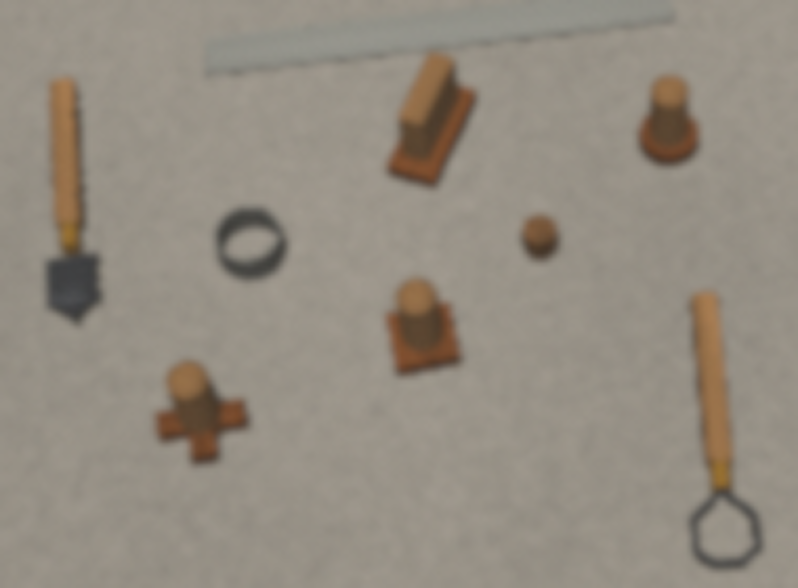

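View pics/c2.png

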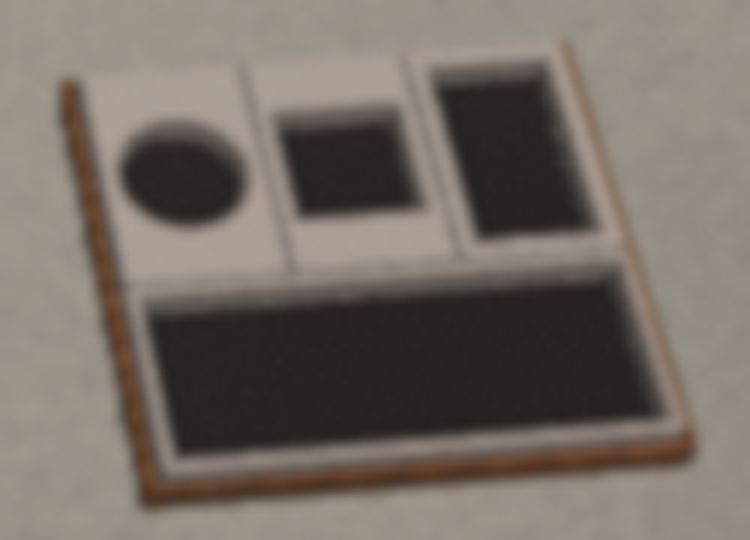

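```bash
python3 - <<'E'
from h import *
def c1(a): return (np.array(a)+.5)/4.2-.5+170
def c2(a): return (np.array(a)+.5)/6-.5+np.array([385,190])
def pr(l,uv,z): 
    r=rays('scene',uv,z); print(l,np.round(r[:,:2],4).tolist()); return r[:,:2]
pr('round',c1([[669,88]]),.058); pr('square top',c1([[417,294]]),.058); pr('cross',c1([[187,379]]),.058)
pr('float top',c1([[401,120],[426,127],[456,60],[432,53]]),.054)
f=pr('float foot',c1([[388,167],[435,184],[476,95]]),.012)
pr('sq foot',c1([[400,374],[461,358],[448,305],[387,318]]),.012)
pr('loop handle/tip', c1([[691,295],[718,292],[731,458],[707,462],[725,568]]),.016)
pr('wire',c1([[725,568],[692,535],[761,530],[720,490]]),.006)
w=pr('caddy outer',c2([[85,80],[568,45],[690,435],[168,478]]),.024)
print(np.arctan2(*(w[1]-w[0])[::-1])-np.pi/2,np.arctan2(*(w[2]-w[3])[::-1])-np.pi/2,np.linalg.norm(w-np.roll(w,1,0),axis=1))
print('rw',pr('',c2([[183,173]]),.024))
for nm,q in (('sq',[[278,115],[395,103],[420,210],[300,217]]),('ob',[[432,68],[548,62],[600,233],[480,240]]),('tr',[[145,307],[622,265],[665,413],[178,455]])):
    w=pr(nm,c2(q),.024); print(nm,w.mean(0),np.arctan2(*(w[1]-w[0])[::-1])-np.pi/2,np.arctan2(*(w[2]-w[3])[::-1])-np.pi/2,np.linalg.norm(w-np.roll(w,1,0),axis=1))
# top camera check
d=np.load('/tmp/top.npz'); p=d['p'][:,:,::-1]
cv2.imwrite('pics/t1.png',cv2.resize(p[110:225,180:440],None,fx=3,fy=3,interpolation=cv2.INTER_CUBIC))
E
```

```text
round [[0.4346, -0.0151]]
square top [[0.5787, -0.1563]]
cross [[0.633, -0.278]]
float top [[0.4557, -0.1742], [0.4608, -0.159], [0.4108, -0.144], [0.4055, -0.1588]]
float foot [[0.4606, -0.1858], [0.473, -0.1564], [0.4059, -0.1349]]
sq foot [[0.604, -0.1685], [0.5935, -0.1343], [0.5582, -0.1438], [0.567, -0.1786]]
loop handle/tip [[0.5535, -0.0023], [0.5514, 0.0134], [0.6589, 0.019], [0.6614, 0.0056], [0.7245, 0.0145]]
wire [[0.72, 0.0149], [0.7006, -0.0028], [0.6976, 0.035], [0.6735, 0.0129]]
caddy outer [[0.448, 0.1632], [0.4291, 0.3718], [0.6187, 0.3874], [0.6382, 0.1802]]
0.09046958317329334 0.09352674701765618 [0.19094408 0.20947129 0.19031428 0.2081241 ]
 [[0.4954, 0.2002]]
rw [[0.49538244 0.20016251]]
sq [[0.4659, 0.2432], [0.4596, 0.2934], [0.5135, 0.2962], [0.5171, 0.2463]]
sq [0.48901495 0.26976002] 0.1247587876331786 0.07097112739685807 [0.05126049 0.0506261  0.05398818 0.0501156 ]
ob [[0.4413, 0.3117], [0.4381, 0.3617], [0.5246, 0.3686], [0.5281, 0.3188]]
ob [0.48302851 0.34020641] 0.06540431359953613 0.07043225694974531 [0.08706693 0.05013304 0.08681341 0.04998836]
tr [[0.5605, 0.1784], [0.5401, 0.3749], [0.6089, 0.3794], [0.628, 0.1851]]
tr [0.58436376 0.2794441 ] 0.1035320647087874 0.09821829802946436 [0.06788851 0.19757481 0.06897407 0.19528941]
```

View pics/t1.png

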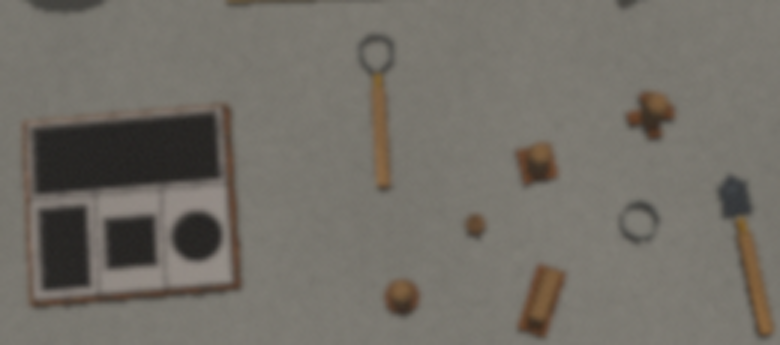

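```bash
python3 - <<'E'
from h import *
def t1(a): return (np.array(a)+.5)/3-.5+np.array([180,110])
def pr(l,uv,z): print(l,np.round(rays('top',uv,z)[:,:2],4).tolist())
pr('round',t1([[402,290]]),.058); pr('square',t1([[541,154]]),.058)
pr('float top c',t1([[543,297]]),.054); pr('loop',t1([[376,75],[384,188]]),.016); pr('looptip',t1([[376,35]]),.004)
pr('wells',t1([[198,236],[131,242],[65,248],[126,152]]),.024)
pr('caddy outer white',t1([[31,128],[216,113],[234,283],[36,297]]),.024)
for n in('scene','top'):
    d=np.load(f'/tmp/{n}.npz')['d']; W=cloud(n,d)
    for lo,hi,x0,x1,y0,y1,nm in ((.05,.066,.40,.47,-.05,.02,'round'),(.05,.066,.54,.61,-.19,-.12,'sq'),(.046,.062,.38,.48,-.2,-.1,'float'),(.009,.025,.53,.67,-.03,.04,'loop')):
        m=(W[...,2]>lo)&(W[...,2]<hi)&(W[...,0]>x0)&(W[...,0]<x1)&(W[...,1]>y0)&(W[...,1]<y1)
        w=W[m]; ev,V=np.linalg.eigh(np.cov(w[:,:2].T)); a=np.arctan2(V[1,1],V[0,1])
        print(n,nm,m.sum(),w.mean(0).round(4),'axis',round((a+np.pi/2)%np.pi-np.pi/2,3))
print(rays('scene',[[220,186],[330,175]],.004))
E
```

```text
round [[0.4345, -0.0162]]
square [[0.5767, -0.1579]]
float top c [[0.4287, -0.1592]]
loop [[0.6734, 0.015], [0.5495, 0.005]]
looptip [[0.7222, 0.0161]]
wells [[0.4955, 0.1992], [0.4887, 0.2695], [0.482, 0.3388], [0.5857, 0.2788]]
caddy outer white [[0.6115, 0.3815], [0.6286, 0.1844], [0.4458, 0.1599], [0.4299, 0.3667]]
scene round 63 [ 0.4369 -0.0147  0.056 ] axis 0.231
scene sq 72 [ 0.5806 -0.1562  0.0563] axis -0.751
scene float 137 [ 0.4345 -0.1598  0.0528] axis -0.332
scene loop 289 [0.6126 0.0099 0.0151] axis 0.071
top round 47 [ 0.4339 -0.0133  0.058 ] axis 0.298
top sq 45 [ 0.5782 -0.155   0.0579] axis 0.064
top float 105 [ 0.4309 -0.1591  0.0554] axis -0.317
top loop 182 [0.6079 0.0103 0.0166] axis 0.069
[[ 0.37976077 -0.3040157   0.004     ]
 [ 0.3416793  -0.01157584  0.004     ]]
```

```bash
python3 -m jog '{"linear":[[0.9,-0.9,0],[0.9,-0.9,0],[0.9,-0.9,0],[0.9,-0.9,0],[0.9,-0.9,0],[0.9,-0.9,0],[0.9,-0.9,0],[0.5,-1,0],[0.3,-1,0],[0,-1,-0.3]],"rot":[[0,0,-1],[0,0,-1],[0,0,-1],[0,0,-1],[0,0,-1],[0,0,-1],[0,0,-1],[0,0,-1],[0,0,-1],[0,0,-1]],"hand":[0.2,0.2,0.2,0.2,0.2,0.2,0.2,0.2,0.2,0.2]}'; python3 -c "from h import *;st()"
```

```text
t: 2.03
eef_pos: [0.4325, 0.3537, 0.2234]
orientation: [3.136, -0.006, 1.783]
ft_force: [-0.3, 0.8, 0.4]
finger_gap: 0.051
t 2.03 [0.4325 0.3537 0.2234] [ 3.136  -0.0065  1.7833] F [-0.3  0.8  0.4] gap 0.0510
```

```bash
python3 -m jog '{"linear":[[0,-1,-0.2],[0,-1,-0.2],[0,-1,-0.2],[0,-1,-0.2],[0,-1,-0.4],[0,-1,-0.4],[0,-1,-0.4],[0,-1,-0.4],[0,-1,-0.4],[0,-1,-0.4]],"rot":[[0,0,-0.6],[0,0,-0.5],[0,0,0],[0,0,0],[0,0,0],[0,0,0],[0,0,0],[0,0,0],[0,0,0],[0,0,0]],"hand":[0.2,0.2,0.2,0.2,0.2,0.2,0.2,0.2,0.2,0.2]}'
```

```text
t: 2.87
eef_pos: [0.4327, 0.0398, 0.1266]
orientation: [3.128, -0.013, 1.658]
ft_force: [1.3, 1.1, 0.0]
finger_gap: 0.0513
```

```bash
cat >> h.py <<'E'
def aim(x,y,z,yaw):
    s=st(); d=np.array([x,y,z])-s['eef_pos']
    r=(R.from_euler('xyz',[np.pi,0,yaw])*R.from_euler('xyz',s['orientation']).inv()).as_rotvec()
    print('lin units',np.round(d/.03,2),'rot units',np.round(r/.1,2))
E
python3 -c "from h import *;aim(.435,-.015,.023,1.663)"
```

```text
t 2.87 [0.4327 0.0398 0.1266] [ 3.1283 -0.0126  1.6583] F [1.3 1.1 0. ] gap 0.0513
lin units [ 0.08 -1.83 -3.45] rot units [-0.14  0.12  0.05]
```

```bash
python3 -m jog '{"linear":[[0.08,-0.95,-0.3],[0,-0.8,-0.3],[0,-0.1,-0.6],[0,0,-0.7],[0,0,-0.5],[0,0,-0.3]],"rot":[[-0.14,0.12,0.05],[0,0,0],[0,0,0],[0,0,0],[0,0,0],[0,0,0]],"hand":[0.2,0.2,0.2,0.2,0.2,0.2]}'; python3 -c "from h import *;aim(.435,-.015,.023,1.663)"
```

```text
t: 3.37
eef_pos: [0.4354, -0.0256, 0.0435]
orientation: [3.137, 0.001, 1.654]
ft_force: [0.2, -0.3, 0.4]
finger_gap: 0.0513
t 3.37 [ 0.4354 -0.0256  0.0435] [3.1370e+00 1.0000e-03 1.6542e+00] F [ 0.2 -0.3  0.4] gap 0.0513
lin units [-0.01  0.35 -0.68] rot units [0.01 0.05 0.09]
```

```bash
python3 -m jog '{"linear":[[0,0.35,0],[0,0,-0.4],[0,0,-0.25],[0,0,0]],"rot":[[0,0,0.1],[0,0,0],[0,0,0],[0,0,0]],"hand":[0.2,0.2,0.2,0.2]}'; python3 -c "from h import *;aim(.435,-.015,.023,1.663)"
```

```text
t: 3.7
eef_pos: [0.4356, -0.0132, 0.0229]
orientation: [3.138, 0.001, 1.666]
ft_force: [-0.9, -0.5, -0.2]
finger_gap: 0.051
t 3.70 [ 0.4356 -0.0132  0.0229] [3.1381e+00 8.0000e-04 1.6658e+00] F [-0.9 -0.5 -0.2] gap 0.0510
lin units [-0.02 -0.06  0.  ] rot units [ 0.    0.04 -0.03]
```

Well placed; close.

```bash
python3 -m jog '{"linear":[[0,0,0],[0,0,0],[0,0,0],[0,0,0],[0,0,0],[0,0,0],[0,0,0.3],[0,0,0.6]],"rot":[[0,0,0],[0,0,0],[0,0,0],[0,0,0],[0,0,0],[0,0,0],[0,0,0],[0,0,0]],"hand":[-1,-1,-1,-1,-1,-1,-1,-1]}'; python3 -c "from h import *;aim(.4955,.2005,.033,1.663)"
```

```text
t: 4.37
eef_pos: [0.4356, -0.0123, 0.0518]
orientation: [3.139, 0.001, 1.667]
ft_force: [-0.8, 0.1, 0.4]
finger_gap: 0.0223
t 4.37 [ 0.4356 -0.0123  0.0518] [3.1388e+00 5.0000e-04 1.6669e+00] F [-0.8  0.1  0.4] gap 0.0223
lin units [ 2.    7.09 -0.63] rot units [ 0.    0.03 -0.04]
```

```bash
python3 -m jog '{"linear":[[0,0,1],[0,0.3,1],[0.3,0.8,0.2],[0.3,1,0],[0.3,1,0],[0.3,1,0],[0.3,1,0],[0.2,0.8,0],[0.1,0.3,0],[0,0,0]],"rot":[[0,0,0],[0,0,0],[0,0,0],[0,0,0],[0,0,0],[0,0,0],[0,0,0],[0,0,0],[0,0,0],[0,0,0]],"hand":[-1,-1,-1,-1,-1,-1,-1,-1,-1,-1]}'; python3 - <<'E'
from h import *
aim(.4955,.2005,.033,1.663)
p,d=vision.capture('scene'); cv2.imwrite('pics/s1.png',p[:,:,::-1])
E
```

```text
t: 5.2
eef_pos: [0.4907, 0.1802, 0.1317]
orientation: [3.132, -0.003, 1.658]
ft_force: [-0.4, -0.1, -1.7]
finger_gap: 0.0222
t 5.20 [0.4907 0.1802 0.1317] [ 3.1322e+00 -2.8000e-03  1.6581e+00] F [-0.4 -0.1 -1.7] gap 0.0222
lin units [ 0.16  0.68 -3.29] rot units [-0.04  0.09  0.05]
```

View pics/s1.png

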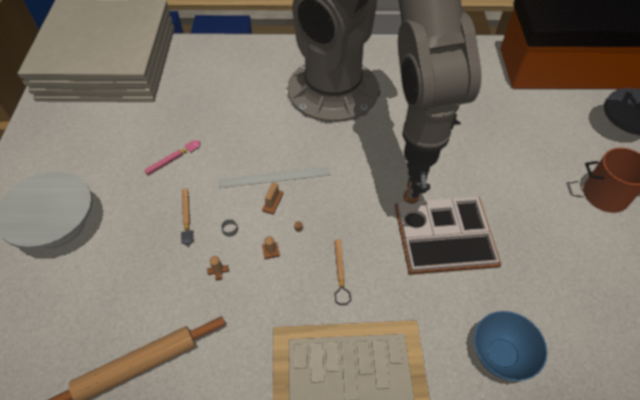

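```bash
python3 -m jog '{"linear":[[0.15,0.6,-0.2],[0,0.1,-0.6],[0,0,-0.9],[0,0,-0.6],[0,0,0]],"rot":[[-0.04,0.09,0.05],[0,0,0],[0,0,0],[0,0,0],[0,0,0]],"hand":[-1,-1,-1,-1,-1]}'; python3 -c "from h import *;aim(.4957,.202,.033,1.663)"
```

```text
t: 5.67
eef_pos: [0.4951, 0.1939, 0.0636]
orientation: [3.14, 0.001, 1.656]
ft_force: [-1.2, 0.1, -0.1]
finger_gap: 0.0225
t 5.67 [0.4951 0.1939 0.0636] [3.1396e+00 9.0000e-04 1.6564e+00] F [-1.2  0.1 -0.1] gap 0.0225
lin units [ 0.02  0.27 -1.02] rot units [0.01 0.02 0.07]
```

```bash
python3 -m jog '{"linear":[[0,0.3,0],[0,0,-0.4],[0,0,-0.3],[0,0,-0.2],[0,0,-0.05],[0,0,0]],"rot":[[0,0,0.07],[0,0,0],[0,0,0],[0,0,0],[0,0,0],[0,0,0]],"hand":[-1,-1,-1,-1,-1,-1]}'; python3 -c "from h import *;aim(.4957,.202,.033,1.663)"
```

```text
t: 6.17
eef_pos: [0.496, 0.2006, 0.036]
orientation: [3.138, 0.001, 1.66]
ft_force: [0.5, -0.8, -0.8]
finger_gap: 0.0227
t 6.17 [0.496  0.2006 0.036 ] [3.1377e+00 6.0000e-04 1.6597e+00] F [ 0.5 -0.8 -0.8] gap 0.0227
lin units [-0.01  0.05 -0.1 ] rot units [0.   0.04 0.03]
```

```bash
python3 -m jog '{"linear":[[0,0,-0.07],[0,0,-0.03],[0,0,0],[0,0,0],[0,0,0],[0,0,0],[0,0,0.5],[0,0,1],[0,0,1],[0,0,0.5]],"rot":[[0,0,0],[0,0,0],[0,0,0],[0,0,0],[0,0,0],[0,0,0],[0,0,0],[0,0,0],[0,0,0],[0,0,0]],"hand":[-1,-1,-1,0,0.2,0.2,0.2,0.2,0.2,0.2]}'; python3 -c "from h import *;aim(.578,-.156,.023,1.85)"
```

```text
t: 7.0
eef_pos: [0.4948, 0.1989, 0.1246]
orientation: [-3.141, 0.003, 1.658]
ft_force: [1.4, 0.7, 1.1]
finger_gap: 0.051
t 7.00 [0.4948 0.1989 0.1246] [-3.1411  0.0032  1.6585] F [1.4 0.7 1.1] gap 0.0510
lin units [  2.77 -11.83  -3.39] rot units [0.03 0.   1.92]
```

```bash
python3 -m jog '{"linear":[[0.25,-1,0],[0.25,-1,0],[0.25,-1,0],[0.25,-1,0],[0.25,-1,0],[0.25,-1,0],[0.25,-1,0],[0.25,-1,0],[0.25,-1,0],[0.25,-1,0]],"rot":[[0,0,0.2],[0,0,0.2],[0,0,0.2],[0,0,0.2],[0,0,0.2],[0,0,0.2],[0,0,0.2],[0,0,0.2],[0,0,0.2],[0,0,0.1]],"hand":[0.2,0.2,0.2,0.2,0.2,0.2,0.2,0.2,0.2,0.2]}'; python3 - <<'E'
from h import *
aim(.578,-.156,.023,1.85)
p,d=vision.capture('scene'); W=cloud('scene',d); cv2.imwrite('pics/s2.png',cv2.resize(p[180:300,180:520,::-1],None,fx=2.3,fy=2.3,interpolation=cv2.INTER_CUBIC))
m=(W[...,2]>.05)&(W[...,2]<.08)&(W[...,0]>.44)&(W[...,0]<.56)&(W[...,1]>.15)&(W[...,1]<.25); print(m.sum(),W[m].mean(0), W[m][:,2].max())
E
```

```text
t: 7.83
eef_pos: [0.5723, -0.1041, 0.1302]
orientation: [3.133, -0.003, 1.873]
ft_force: [0.8, 1.2, 0.7]
finger_gap: 0.0514
t 7.83 [ 0.5723 -0.1041  0.1302] [ 3.1329e+00 -2.8000e-03  1.8733e+00] F [0.8 1.2 0.7] gap 0.0514
lin units [ 0.19 -1.73 -3.57] rot units [-0.05  0.08 -0.23]
90 [0.50190771 0.19750216 0.06288392] 0.07313450649126296
```

View pics/s2.png

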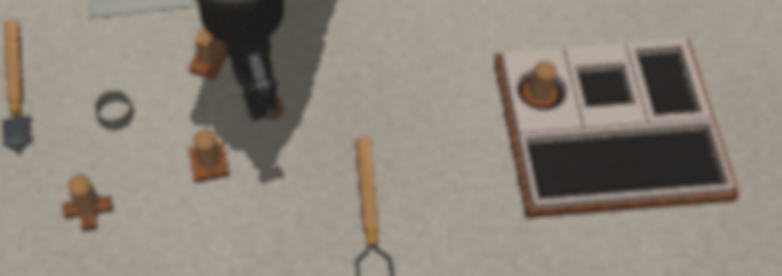

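```bash
python3 -m jog '{"linear":[[0.1,-0.8,-0.4],[0.1,-0.5,-0.6],[0,-0.1,-0.6],[0,0,-0.6],[0,0,-0.4],[0,0,0]],"rot":[[-0.05,0.08,-0.25],[0,0,0],[0,0,0],[0,0,0],[0,0,0],[0,0,0]],"hand":[0.2,0.2,0.2,0.2,0.2,0.2]}'; python3 -c "from h import *;aim(.578,-.156,.023,1.85)"
```

```text
t: 8.38
eef_pos: [0.5798, -0.161, 0.0505]
orientation: [3.139, 0.006, 1.835]
ft_force: [-0.1, 1.1, 0.4]
finger_gap: 0.0508
t 8.38 [ 0.5798 -0.161   0.0505] [3.139  0.0063 1.8349] F [-0.1  1.1  0.4] gap 0.0508
lin units [-0.06  0.17 -0.92] rot units [0.05 0.04 0.15]
```

```bash
python3 -m jog '{"linear":[[-0.04,0.17,-0.1],[0,0,-0.4],[0,0,-0.35],[0,0,-0.05],[0,0,0]],"rot":[[0.03,0.03,0.15],[0,0,0],[0,0,0],[0,0,0],[0,0,0]],"hand":[0.2,0.2,0.2,0.2,0.2]}'; python3 -c "from h import *;aim(.578,-.156,.023,1.85)"
```

```text
t: 8.8
eef_pos: [0.5797, -0.1536, 0.0227]
orientation: [3.139, 0.002, 1.854]
ft_force: [-0.7, 0.1, 0.2]
finger_gap: 0.0511
t 8.80 [ 0.5797 -0.1536  0.0227] [3.1394e+00 2.2000e-03 1.8542e+00] F [-0.7  0.1  0.2] gap 0.0511
lin units [-0.06 -0.08  0.01] rot units [ 0.01  0.03 -0.04]
```

```bash
python3 -m jog '{"linear":[[0,0,0],[0,0,0],[0,0,0],[0,0,0],[0,0,0],[0,0,0.2],[0,0,0.6],[0,0,1],[0,0,1],[0,0.3,0.3]],"rot":[[0,0,0],[0,0,0],[0,0,0],[0,0,0],[0,0,0],[0,0,0],[0,0,0],[0,0,0],[0,0,0],[0,0,0]],"hand":[-1,-1,-1,-1,-1,-1,-1,-1,-1,-1]}'; python3 -c "from h import *;aim(.4897,.2725,.033,1.663)"
```

```text
t: 9.63
eef_pos: [0.5778, -0.1463, 0.1195]
orientation: [-3.14, 0.002, 1.851]
ft_force: [1.5, -0.2, -0.1]
finger_gap: 0.0222
t 9.63 [ 0.5778 -0.1463  0.1195] [-3.1400e+00  2.0000e-03  1.8514e+00] F [ 1.5 -0.2 -0.1] gap 0.0222
lin units [-2.94 13.96 -2.88] rot units [ 0.02 -0.01 -1.88]
```

```bash
python3 -m jog '{"linear":[[-0.2,1,0.1],[-0.2,1,0.1],[-0.2,1,0.1],[-0.2,1,0],[-0.2,1,0],[-0.2,1,0],[-0.2,1,0],[-0.2,1,0],[-0.2,1,0],[-0.2,1,0]],"rot":[[0,0,-0.2],[0,0,-0.2],[0,0,-0.2],[0,0,-0.2],[0,0,-0.2],[0,0,-0.2],[0,0,-0.2],[0,0,-0.2],[0,0,-0.1],[0,0,0]],"hand":[-1,-1,-1,-1,-1,-1,-1,-1,-1,-1]}';python3 -m jog '{"linear":[[-0.2,1,0],[-0.2,1,0],[-0.2,0.8,0],[-0.1,0.4,0],[0,0,0]],"rot":[[0,0,0],[0,0,0],[0,0,0],[0,0,0],[0,0,0]],"hand":[-1,-1,-1,-1,-1]}'; python3 -c "from h import *;aim(.4897,.2725,.033,1.663)"
```

```text
t: 10.47
eef_pos: [0.5153, 0.1614, 0.1371]
orientation: [3.132, 0.003, 1.662]
ft_force: [-0.2, 0.4, -0.9]
finger_gap: 0.0221
t: 10.88
eef_pos: [0.4894, 0.2702, 0.1385]
orientation: [3.132, -0.0, 1.67]
ft_force: [-0.4, 0.1, -1.0]
finger_gap: 0.0226
t 10.88 [0.4894 0.2702 0.1385] [ 3.1315e+00 -5.0000e-04  1.6703e+00] F [-0.4  0.1 -1. ] gap 0.0226
lin units [ 0.01  0.08 -3.52] rot units [-0.01  0.1  -0.07]
```

```bash
python3 -m jog '{"linear":[[0,0,-0.6],[0,0,-0.9],[0,0,-0.8],[0,0,-0.3],[0,0,0]],"rot":[[0,0.1,-0.05],[0,0,0],[0,0,0],[0,0,0],[0,0,0]],"hand":[-1,-1,-1,-1,-1]}'; python3 -c "from h import *;aim(.4897,.2725,.033,1.663)"
```

```text
t: 11.3
eef_pos: [0.4908, 0.2685, 0.0602]
orientation: [3.138, -0.003, 1.665]
ft_force: [-1.1, -0.2, 0.1]
finger_gap: 0.0226
t 11.30 [0.4908 0.2685 0.0602] [ 3.1382e+00 -3.1000e-03  1.6650e+00] F [-1.1 -0.2  0.1] gap 0.0226
lin units [-0.04  0.13 -0.91] rot units [-0.03  0.03 -0.02]
```

```bash
python3 -m jog '{"linear":[[0,0.13,-0.3],[0,0,-0.3],[0,0,-0.2],[0,0,-0.05],[0,0,0]],"rot":[[0,0,0],[0,0,0],[0,0,0],[0,0,0],[0,0,0]],"hand":[-1,-1,-1,-1,-1]}'; python3 -c "from h import *;aim(.4897,.2725,.033,1.663)"
```

```text
t: 11.72
eef_pos: [0.4928, 0.2716, 0.0353]
orientation: [3.136, -0.004, 1.662]
ft_force: [-0.3, -0.7, 0.1]
finger_gap: 0.0222
t 11.72 [0.4928 0.2716 0.0353] [ 3.1356 -0.0043  1.6623] F [-0.3 -0.7  0.1] gap 0.0222
lin units [-0.1   0.03 -0.08] rot units [-0.05  0.06  0.01]
```

```bash
python3 -m jog '{"linear":[[-0.08,0,-0.06],[0,0,-0.02],[0,0,0],[0,0,0],[0,0,0],[0,0,0],[0,0,0.5],[0,0,1],[0,0,1],[0,0,0.5]],"rot":[[0,0.05,0],[0,0,0],[0,0,0],[0,0,0],[0,0,0],[0,0,0],[0,0,0],[0,0,0],[0,0,0],[0,0,0]],"hand":[-1,-1,-1,0,0.2,0.2,0.2,0.2,0.2,0.2]}'; python3 -c "from h import *;aim(.432,-.159,.020,2.82)"
```

```text
t: 12.55
eef_pos: [0.4888, 0.2703, 0.1241]
orientation: [-3.138, -0.002, 1.662]
ft_force: [1.3, -0.7, 0.2]
finger_gap: 0.0513
t 12.55 [0.4888 0.2703 0.1241] [-3.1384e+00 -1.7000e-03  1.6620e+00] F [ 1.3 -0.7  0.2] gap 0.0513
lin units [ -1.89 -14.31  -3.47] rot units [ 1.000e-02 -4.000e-02  1.158e+01]
```

```bash
python3 -m jog '{"linear":[[-0.1,-1,0.1],[-0.1,-1,0.1],[-0.1,-1,0],[-0.1,-1,0],[-0.1,-1,0],[-0.1,-1,0],[-0.1,-1,0],[-0.1,-1,0],[-0.1,-1,0],[-0.1,-1,0]],"rot":[[0,0,0.8],[0,0,1],[0,0,1],[0,0,1],[0,0,1],[0,0,1],[0,0,1],[0,0,1],[0,0,1],[0,0,1]],"hand":[0.2,0.2,0.2,0.2,0.2,0.2,0.2,0.2,0.2,0.2]}'; python3 - <<'E'
from h import *
aim(.432,-.159,.020,2.82)
p,d=vision.capture('scene'); W=cloud('scene',d); cv2.imwrite('pics/s3.png',cv2.resize(p[180:300,180:520,::-1],None,fx=2.3,fy=2.3,interpolation=cv2.INTER_CUBIC))
E
```

```text
t: 13.38
eef_pos: [0.4585, -0.0327, 0.1372]
orientation: [3.131, -0.004, 2.696]
ft_force: [0.8, 0.3, 0.2]
finger_gap: 0.0515
t 13.38 [ 0.4585 -0.0327  0.1372] [ 3.1314 -0.0037  2.6963] F [0.8 0.3 0.2] gap 0.0515
lin units [-0.88 -4.21 -3.91] rot units [-0.11  0.    1.24]
```

View pics/s3.png

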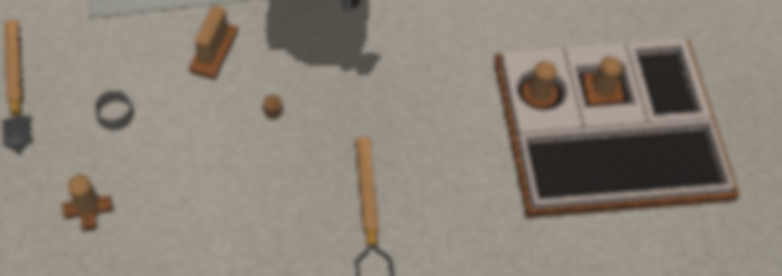

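```bash
python3 -m jog '{"linear":[[-0.3,-1,-0.2],[-0.3,-1,-0.3],[-0.2,-0.9,-0.4],[-0.1,-0.5,-0.5],[0,0,-0.5],[0,0,-0.3],[0,0,0]],"rot":[[-0.1,0,0.5],[0,0,0.4],[0,0,0.1],[0,0,0],[0,0,0],[0,0,0],[0,0,0]],"hand":[0.2,0.2,0.2,0.2,0.2,0.2,0.2]}'; python3 -c "from h import *;aim(.432,-.159,.020,2.82)"
```

```text
t: 14.02
eef_pos: [0.4299, -0.1483, 0.0714]
orientation: [3.14, 0.008, 2.803]
ft_force: [-2.2, 1.2, 0.1]
finger_gap: 0.0516
t 14.02 [ 0.4299 -0.1483  0.0714] [3.14   0.0077 2.8035] F [-2.2  1.2  0.1] gap 0.0516
lin units [ 0.07 -0.36 -1.71] rot units [0.01 0.08 0.17]
```

```bash
python3 -m jog '{"linear":[[0.07,-0.36,0],[0,0,-0.5],[0,0,-0.6],[0,0,-0.4],[0,0,-0.1],[0,0,0]],"rot":[[0,0.08,0.17],[0,0,0],[0,0,0],[0,0,0],[0,0,0],[0,0,0]],"hand":[0.2,0.2,0.2,0.2,0.2,0.2]}'; python3 -c "from h import *;aim(.432,-.159,.020,2.82)"
```

```text
t: 14.52
eef_pos: [0.4355, -0.156, 0.0245]
orientation: [3.141, 0.002, 2.824]
ft_force: [-0.2, 1.0, 0.6]
finger_gap: 0.0512
t 14.52 [ 0.4355 -0.156   0.0245] [3.1408e+00 2.4000e-03 2.8244e+00] F [-0.2  1.   0.6] gap 0.0512
lin units [-0.12 -0.1  -0.15] rot units [ 0.    0.02 -0.04]
```

```bash
python3 -m jog '{"linear":[[-0.12,-0.1,-0.1],[0,0,0],[0,0,0],[0,0,0],[0,0,0],[0,0,0],[0,0,0],[0,0,0.2],[0,0,0.6],[0,0,1]],"rot":[[0,0,0],[0,0,0],[0,0,0],[0,0,0],[0,0,0],[0,0,0],[0,0,0],[0,0,0],[0,0,0],[0,0,0]],"hand":[0.2,0.2,-1,-1,-1,-1,-1,-1,-1,-1]}'; python3 -c "from h import *;aim(.4835,.340,.032,3.234)"
```

```text
t: 15.35
eef_pos: [0.4307, -0.1579, 0.077]
orientation: [3.141, -0.001, 2.826]
ft_force: [-0.2, 0.3, 0.1]
finger_gap: 0.0174
t 15.35 [ 0.4307 -0.1579  0.077 ] [ 3.1414e+00 -1.2000e-03  2.8256e+00] F [-0.2  0.3  0.1] gap 0.0174
lin units [ 1.76 16.6  -1.5 ] rot units [-0.   -0.01  4.08]
```

```bash
python3 -m jog '{"linear":[[0,0,1],[0.1,0.8,1],[0.2,1,0.1],[0.2,1,0],[0.2,1,0],[0.2,1,0],[0.2,1,0],[0.2,1,0],[0.1,1,0],[0.1,1,0]],"rot":[[0,0,0],[0,0,0.4],[0,0,0.4],[0,0,0.4],[0,0,0.4],[0,0,0.4],[0,0,0.4],[0,0,0.4],[0,0,0.4],[0,0,0.4]],"hand":[-1,-1,-1,-1,-1,-1,-1,-1,-1,-1]}';python3 -m jog '{"linear":[[0,1,0],[0,1,0],[0,1,0],[0,1,0],[0,1,0],[0,0.9,0],[0,0.4,0],[0,0,0]],"rot":[[0,0,0.2],[0,0,0],[0,0,0],[0,0,0],[0,0,0],[0,0,0],[0,0,0],[0,0,0]],"hand":[-1,-1,-1,-1,-1,-1,-1,-1]}'; python3 -c "from h import *;aim(.4835,.340,.032,3.234)"
```

```text
t: 16.18
eef_pos: [0.4764, 0.1098, 0.1541]
orientation: [3.14, 0.011, -3.098]
ft_force: [0.4, -0.2, -0.5]
finger_gap: 0.0171
t: 16.85
eef_pos: [0.4738, 0.3138, 0.1576]
orientation: [3.14, 0.013, -3.069]
ft_force: [0.4, -0.2, -0.7]
finger_gap: 0.0173
t 16.85 [0.4738 0.3138 0.1576] [ 3.1403  0.0129 -3.0688] F [ 0.4 -0.2 -0.7] gap 0.0173
lin units [ 0.32  0.87 -4.19] rot units [-0.02  0.13  0.2 ]
```

```bash
python3 -m jog '{"linear":[[0.3,0.7,-0.2],[0,0.2,-0.5],[0,0,-0.9],[0,0,-0.9],[0,0,-0.4],[0,0,0]],"rot":[[0,0.13,0.2],[0,0,0],[0,0,0],[0,0,0],[0,0,0],[0,0,0]],"hand":[-1,-1,-1,-1,-1,-1]}'; python3 - <<'E'
from h import *
aim(.4835,.340,.032,3.234)
p,d=vision.capture('scene'); cv2.imwrite('pics/s4.png',cv2.resize(p[150:290,380:520,::-1],None,fx=4,fy=4,interpolation=cv2.INTER_CUBIC))
E
```

```text
t: 17.35
eef_pos: [0.4847, 0.3379, 0.0708]
orientation: [3.14, 0.003, -3.05]
ft_force: [0.3, 0.0, -0.8]
finger_gap: 0.0172
t 17.35 [0.4847 0.3379 0.0708] [ 3.1403e+00  3.1000e-03 -3.0499e+00] F [ 0.3  0.  -0.8] gap 0.0172
lin units [-0.04  0.07 -1.29] rot units [-0.02  0.03  0.01]
```

View pics/s4.png

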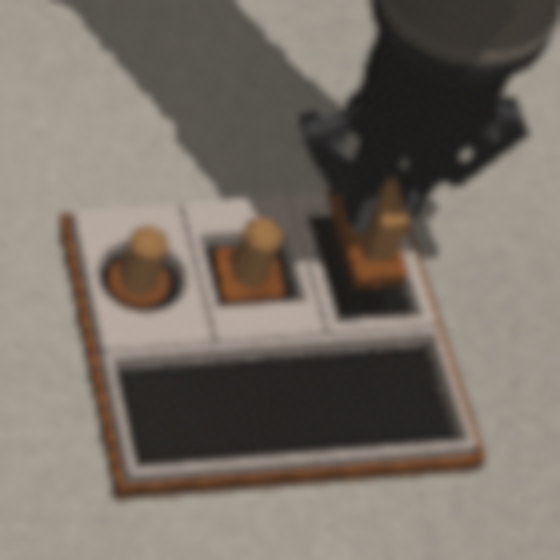

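```bash
python3 -m jog '{"linear":[[0,0.05,-0.3],[0,0,-0.4],[0,0,-0.35],[0,0,-0.15],[0,0,0]],"rot":[[0,0,0],[0,0,0],[0,0,0],[0,0,0],[0,0,0]],"hand":[-1,-1,-1,-1,-1]}'; python3 -c "from h import *;aim(.4835,.340,.032,3.234)"
```

```text
t: 17.82
eef_pos: [0.4873, 0.3396, 0.0369]
orientation: [3.137, 0.008, -3.052]
ft_force: [0.1, 0.4, -0.3]
finger_gap: 0.0172
t 17.82 [0.4873 0.3396 0.0369] [ 3.1372  0.0081 -3.0519] F [ 0.1  0.4 -0.3] gap 0.0172
lin units [-0.13  0.01 -0.16] rot units [-0.05  0.08  0.03]
```

```bash
python3 -m jog '{"linear":[[-0.1,0,-0.08],[-0.02,0,-0.06],[0,0,-0.02],[0,0,0],[0,0,0],[0,0,0],[0,0,0]],"rot":[[-0.03,0.05,0],[0,0,0],[0,0,0],[0,0,0],[0,0,0],[0,0,0],[0,0,0]],"hand":[-1,-1,-1,-1,-0.15,-0.15,-0.15]}'; python3 -c "from h import *;aim(.616,.009,.006,3.2)"
```

```text
t: 18.4
eef_pos: [0.4846, 0.3405, 0.0355]
orientation: [3.138, 0.005, -3.052]
ft_force: [-0.5, -1.2, 0.3]
finger_gap: 0.0366
t 18.40 [0.4846 0.3405 0.0355] [ 3.138   0.0045 -3.0525] F [-0.5 -1.2  0.3] gap 0.0366
lin units [  4.38 -11.05  -0.98] rot units [-0.04  0.04 -0.31]
```

```bash
python3 -m jog '{"linear":[[0,0,0.5],[0,0,1],[0,0,1],[0.3,-0.8,0.6],[0.5,-1,0],[0.5,-1,0],[0.5,-1,0],[0.4,-1,0],[0.4,-1,0],[0.4,-1,0]],"rot":[[0,0,0],[0,0,0],[0,0,0],[0,0,0],[0,0,0],[0,0,0],[0,0,0],[0,0,0],[0,0,0],[0,0,0]],"hand":[-0.15,-0.15,-0.15,-0.1,-0.1,-0.1,-0.1,-0.1,-0.1,-0.1]}'; python3 -m jog '{"linear":[[0.4,-1,-0.2],[0.4,-1,-0.2],[0.4,-0.9,-0.2],[0.2,-0.4,-0.5],[0,0,-0.5]],"rot":[[0,0,-0.2],[0,0,0],[0,0,0],[0,0,0],[0,0,0]],"hand":[-0.1,-0.1,-0.1,-0.1,-0.1]}'; python3 - <<'E'
from h import *
aim(.616,.009,.004,3.21)
p,d=vision.capture('scene'); cv2.imwrite('pics/s5.png',cv2.resize(p[150:310,300:520,::-1],None,fx=3.6,fy=3.6,interpolation=cv2.INTER_CUBIC))
E
```

```text
t: 19.23
eef_pos: [0.5728, 0.137, 0.133]
orientation: [3.136, 0.004, -3.037]
ft_force: [-0.3, 0.6, -0.3]
finger_gap: 0.0384
t: 19.65
eef_pos: [0.6199, 0.0245, 0.0871]
orientation: [3.138, 0.011, -3.066]
ft_force: [-1.4, 0.2, -0.8]
finger_gap: 0.0384
t 19.65 [0.6199 0.0245 0.0871] [ 3.1375  0.0114 -3.0659] F [-1.4  0.2 -0.8] gap 0.0384
lin units [-0.13 -0.52 -2.77] rot units [-0.05  0.11 -0.07]
```

View pics/s5.png

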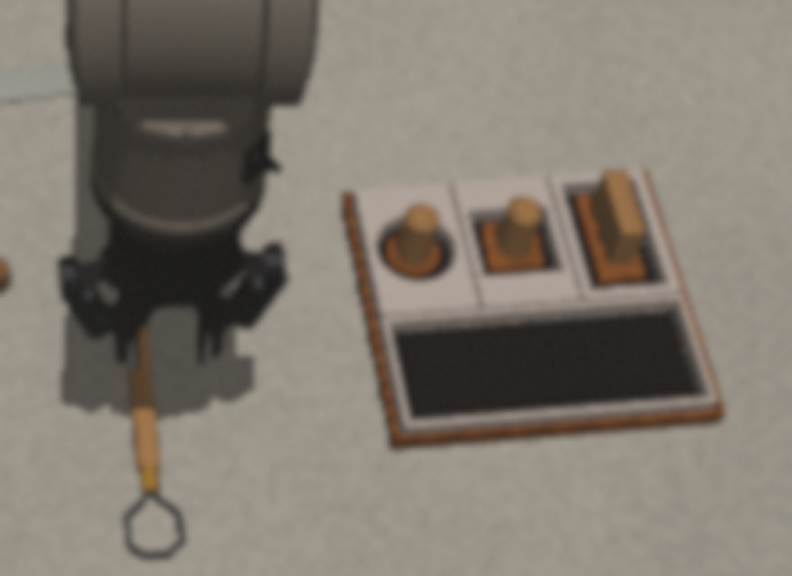

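All three stand in their wells (float at about (475,213)). Now the loop tool.

```bash
python3 -m jog '{"linear":[[-0.1,-0.4,-0.2],[0,-0.05,-0.5],[0,0,-0.6],[0,0,-0.5],[0,0,-0.2],[0,0,0]],"rot":[[-0.05,0.1,-0.05],[0,0,0],[0,0,0],[0,0,0],[0,0,0],[0,0,0]],"hand":[-0.1,-0.1,-0.1,-0.1,-0.1,-0.1]}'; python3 -c "from h import *;aim(.616,.009,.004,3.21)"
```

```text
t: 20.2
eef_pos: [0.6136, 0.0111, 0.0226]
orientation: [-3.141, -0.006, -3.07]
ft_force: [-0.1, -0.3, 0.3]
finger_gap: 0.0383
t 20.20 [0.6136 0.0111 0.0226] [-3.1408 -0.006  -3.0696] F [-0.1 -0.3  0.3] gap 0.0383
lin units [ 0.08 -0.07 -0.62] rot units [ 0.01 -0.06 -0.04]
```

```bash
python3 -m jog '{"linear":[[0.05,-0.07,-0.3],[0,0,-0.2],[0,0,-0.1],[0,0,0]],"rot":[[0,-0.05,0],[0,0,0],[0,0,0],[0,0,0]],"hand":[-0.1,-0.1,-0.1,-0.1]}'; python3 -c "from h import *;aim(.616,.009,.004,3.21)"
```

```text
t: 20.53
eef_pos: [0.6161, 0.0095, 0.0052]
orientation: [-3.141, 0.001, -3.068]
ft_force: [0.1, 0.5, 0.6]
finger_gap: 0.0386
t 20.53 [0.6161 0.0095 0.0052] [-3.1407e+00  1.3000e-03 -3.0683e+00] F [0.1 0.5 0.6] gap 0.0386
lin units [-0.   -0.02 -0.04] rot units [ 0.01  0.01 -0.05]
```

```bash
python3 -m jog '{"linear":[[0,0,0],[0,0,0],[0,0,0],[0,0,0],[0,0,0],[0,0,0.3],[0,0,0.7],[0,0,1],[0,0,1]],"rot":[[0,0,0],[0,0,0],[0,0,0],[0,0,0],[0,0,0],[0,0,0],[0,0,0],[0,0,0],[0,0,0]],"hand":[-1,-1,-1,-1,-1,-1,-1,-1,-1]}'; python3 - <<'E'
from h import *
aim(.585,.280,.02,1.66)
p,d=vision.capture('scene'); cv2.imwrite('pics/s6.png',cv2.resize(p[150:310,250:470,::-1],None,fx=3.6,fy=3.6,interpolation=cv2.INTER_CUBIC))
E
```

```text
t: 21.28
eef_pos: [0.6126, 0.0094, 0.0951]
orientation: [-3.14, -0.007, -3.068]
ft_force: [0.3, 0.7, -1.5]
finger_gap: 0.0142
t 21.28 [0.6126 0.0094 0.0951] [-3.14   -0.0072 -3.0681] F [ 0.3  0.7 -1.5] gap 0.0142
lin units [-0.92  9.02 -2.5 ] rot units [ -0.04  -0.07 -15.55]
```

View pics/s6.png

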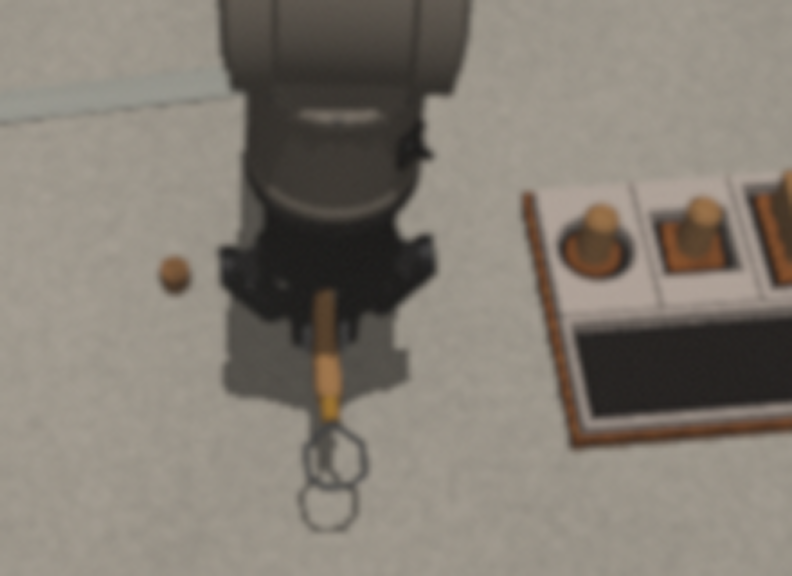

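```bash
python3 -m jog '{"linear":[[0,0.3,0.6],[0,0.5,0.6],[0,0.6,0],[0,0.6,0],[0,0.6,0],[0,0.6,0],[0,0.6,0],[0,0.6,0],[-0.1,0.6,0],[-0.1,0.6,0]],"rot":[[0,0,-0.6],[0,0,-1],[0,0,-1],[0,0,-1],[0,0,-1],[0,0,-1],[0,0,-1],[0,0,-1],[0,0,-1],[0,0,-1]],"hand":[-1,-1,-1,-1,-1,-1,-1,-1,-1,-1]}'; python3 -m jog '{"linear":[[-0.1,0.6,0],[-0.1,0.6,0],[-0.1,0.6,0],[-0.1,0.6,0],[-0.1,0.6,0],[0,0.4,0]],"rot":[[0,0,-1],[0,0,-1],[0,0,-1],[0,0,-1],[0,0,-0.9],[0,0,-0.5]],"hand":[-1,-1,-1,-1,-1,-1]}'; python3 -c "from h import *;aim(.583,.299,.017,1.66)"
```

```text
t: 22.17
eef_pos: [0.6118, 0.1786, 0.1513]
orientation: [3.134, 0.009, 2.204]
ft_force: [-0.5, -0.4, -0.8]
finger_gap: 0.0142
t: 22.67
eef_pos: [0.5947, 0.2882, 0.155]
orientation: [3.132, 0.006, 1.634]
ft_force: [-0.6, 0.3, -1.3]
finger_gap: 0.014
t 22.67 [0.5947 0.2882 0.155 ] [3.1315 0.0063 1.6339] F [-0.6  0.3 -1.3] gap 0.0140
lin units [-0.39  0.36 -4.6 ] rot units [0.06 0.1  0.26]
```

```bash
python3 -m jog '{"linear":[[-0.35,0.25,-0.4],[0,0,-0.9],[0,0,-0.9],[0,0,-0.4],[0,0,0]],"rot":[[0.05,0.1,0.35],[0,0,0],[0,0,0],[0,0,0],[0,0,0]],"hand":[-1,-1,-1,-1,-1]}'; python3 - <<'E'
from h import *
aim(.583,.299,.017,1.66)
for n in ('scene','top'):
    p,d=vision.capture(n); np.savez(f'/tmp/{n}.npz',p=p,d=d)
    sl=np.s_[150:290,380:520,::-1] if n=='scene' else np.s_[110:250,150:290,::-1]
    cv2.imwrite(f'pics/s7{n}.png',cv2.resize(p[sl],None,fx=4,fy=4,interpolation=cv2.INTER_CUBIC))
E
```

```text
t: 23.08
eef_pos: [0.5803, 0.3012, 0.0747]
orientation: [3.141, -0.004, 1.686]
ft_force: [-1.2, 0.6, -0.7]
finger_gap: 0.0142
t 23.08 [0.5803 0.3012 0.0747] [ 3.1413 -0.0041  1.686 ] F [-1.2  0.6 -0.7] gap 0.0142
lin units [ 0.09 -0.07 -1.92] rot units [-0.04 -0.   -0.26]
```

View pics/s7scene.png

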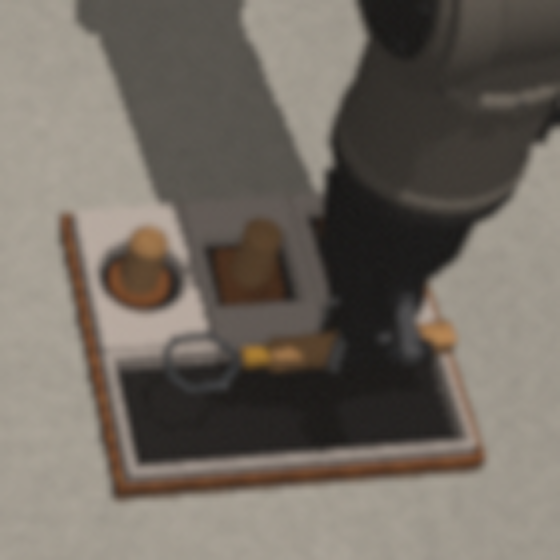

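View pics/s7top.png

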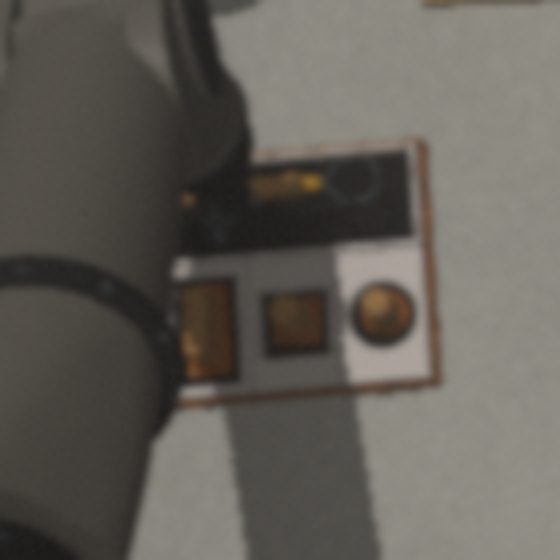

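```bash
python3 -m jog '{"linear":[[0.09,-0.07,-0.3],[0,0,-0.5],[0,0,-0.5],[0,0,-0.3],[0,0,-0.1],[0,0,0]],"rot":[[-0.04,0,-0.25],[0,0,0],[0,0,0],[0,0,0],[0,0,0],[0,0,0]],"hand":[-1,-1,-1,-1,-1,-1]}'; python3 -c "from h import *;aim(.583,.299,.0155,1.66)"
```

```text
t: 23.68
eef_pos: [0.5869, 0.2986, 0.0248]
orientation: [3.135, -0.003, 1.657]
ft_force: [0.3, -0.3, 0.1]
finger_gap: 0.0143
t 23.68 [0.5869 0.2986 0.0248] [ 3.135  -0.0033  1.6565] F [ 0.3 -0.3  0.1] gap 0.0143
lin units [-0.13  0.01 -0.31] rot units [-0.04  0.06  0.04]
```

```bash
python3 -m jog '{"linear":[[-0.1,0,-0.15],[0,0,-0.12],[0,0,-0.03],[0,0,0]],"rot":[[-0.03,0.05,0],[0,0,0],[0,0,0],[0,0,0]],"hand":[-1,-1,-1,-1]}'; python3 -c "from h import *;aim(.583,.299,.0155,1.66)"
```

```text
t: 24.02
eef_pos: [0.5842, 0.2985, 0.016]
orientation: [3.14, -0.001, 1.656]
ft_force: [-0.6, -0.8, -0.7]
finger_gap: 0.0143
t 24.02 [0.5842 0.2985 0.016 ] [ 3.1402e+00 -9.0000e-04  1.6564e+00] F [-0.6 -0.8 -0.7] gap 0.0143
lin units [-0.04  0.02 -0.02] rot units [-0.01  0.01  0.04]
```

```bash
python3 -m jog '{"linear":[[0,0,0],[0,0,0],[0,0,0],[0,0,0],[0,0,0.4],[0,0,0.8],[0,0,1],[0,0,1],[0,0,1],[0,0,1]],"rot":[[0,0,0],[0,0,0],[0,0,0],[0,0,0],[0,0,0],[0,0,0],[0,0,0],[0,0,0],[0,0,0],[0,0,0]],"hand":[-0.3,-0.3,-0.3,-0.3,-0.3,-0.3,-0.3,-0.3,-0.3,-0.3]}'; python3 -m jog '{"linear":[[0,-1,1],[0,-1,0],[0,-1,0],[0,-1,0],[0,-1,0],[0,-1,0],[0,-1,0],[0,-1,0],[0,-1,0],[0,-0.5,0]],"rot":[[0,0,0],[0,0,0],[0,0,0],[0,0,0],[0,0,0],[0,0,0],[0,0,0],[0,0,0],[0,0,0],[0,0,0]],"hand":[-0.3,-0.3,-0.3,-0.3,-0.3,-0.3,-0.3,-0.3,-0.3,-0.3]}'; python3 - <<'E'
from h import *
for n in ('scene','top'):
    p,d=vision.capture(n); np.savez(f'/tmp/{n}.npz',p=p,d=d); cv2.imwrite(f'pics/s8{n}full.png',p[:,:,::-1])
    sl=np.s_[180:280,380:520,::-1] if n=='scene' else np.s_[130:220,170:290,::-1]
    cv2.imwrite(f'pics/s8{n}.png',cv2.resize(p[sl],None,fx=5,fy=5,interpolation=cv2.INTER_CUBIC))
st()
E
```

```text
t: 24.85
eef_pos: [0.5806, 0.2961, 0.1758]
orientation: [-3.135, 0.004, 1.656]
ft_force: [0.4, 0.7, -0.4]
finger_gap: 0.0301
t: 25.68
eef_pos: [0.5806, 0.0059, 0.2236]
orientation: [3.131, -0.007, 1.662]
ft_force: [-1.1, -1.5, -0.5]
finger_gap: 0.0301
t 25.78 [0.5809 0.0061 0.2237] [ 3.1305 -0.0071  1.6603] F [ 0.7 -0.2 -0.3] gap 0.0297
```

View pics/s8scene.png

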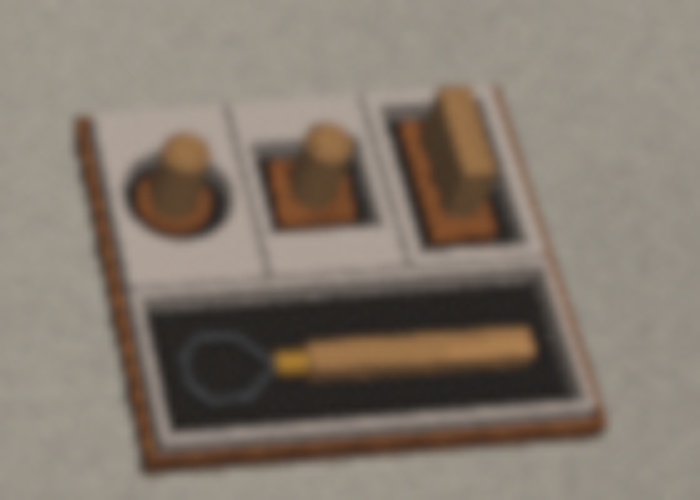

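View pics/s8top.png

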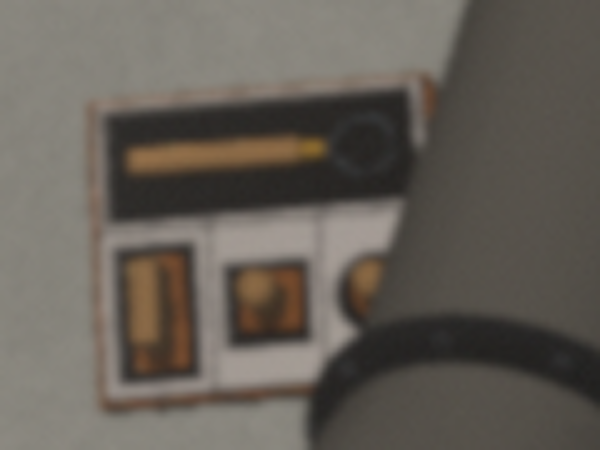

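View pics/s8scenefull.png

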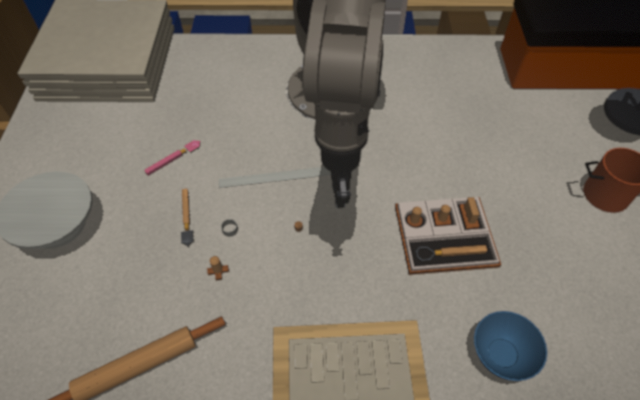

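```bash
python3 - <<'E'
from h import *
W=cloud('scene',np.load('/tmp/scene.npz')['d'])
for nm,x,y,lo in (('round',.4955,.2,.06),('sq',.489,.27,.06),('float',.483,.34,.056),('loop',.583,.30,.018)):
    r=.04 if nm!='loop' else .03
    m=(W[...,2]>lo)&(W[...,2]<.09)&(abs(W[...,0]-x)<r)&(abs(W[...,1]-y)<(.03 if nm!='loop' else .055))
    print(nm,m.sum(),W[m].mean(0).round(4),np.percentile(W[m][:,2],[10,50,90]).round(4))
c=lambda a:(np.array(a)+.5)/5-.5+np.array([380,180])
print(rays('scene',c([[187,155],[327,144]]),.068)[:,:2], rays('scene',c([[435,92],[472,88],[495,170],[462,180]]),.064)[:,:2].mean(0))
print('loop ends',rays('scene',c([[181,365]]),.012)[:,:2],rays('scene',c([[537,345]]),.02)[:,:2])
E
python3 -m jog '{"linear":[[0,0,0],[0,0,0]],"rot":[[0,0,0],[0,0,0]],"hand":[-0.3,-0.3]}'
```

```text
round 67 [0.5007 0.1979 0.0656] [0.0619 0.0658 0.0688]
sq 68 [0.4941 0.2683 0.0653] [0.0621 0.0655 0.0681]
float 148 [0.4857 0.3373 0.0623] [0.0589 0.0623 0.0655]
loop 301 [0.5867 0.3002 0.0244] [0.0209 0.0245 0.0276]
[[0.50198906 0.19770981]
 [0.49534199 0.26633691]] [0.48524859 0.33636563]
loop ends [[0.58655742 0.19463299]] [[0.57970899 0.36575867]]
t: 25.95
eef_pos: [0.5808, 0.0062, 0.2248]
orientation: [3.13, -0.008, 1.659]
ft_force: [0.0, 0.6, -0.4]
finger_gap: 0.0301
```

```bash
python3 -c "
from plant import ctrl
print(ctrl.finish_job())"
```

```text
the job is handed in; nothing more can be done
None
```

The job is handed in at about 26 s of the 106 s allowed. The round stamp, the square stamp and the float each stand upright in the well of their own shape, placed in that order. The loop tool lies flat along the middle of the trough, with its loop towards the robot's right (−y).

- **Seated on the floors:** in the last scene depth picture each tool's top was 9 to 10 mm higher than before pickup. That is the rise expected with all four flat on the floors, which are 10 mm above the table.
- **Centring:** the loop tool's measured middle is within about 2 mm of the trough's centre. The round and square stamps sit about 5 to 6 mm off their well centres, away from the robot. That is inside the 8.5 mm clearance, and nothing touches the rim in the picture.
- **Left in place:** the cross stamp, the spatula and the pink look-alike appear where they were. I compared these by eye in the picture and did not re-measure them.
- **Limits on the checks:** the arm was clear of everything at the end. It hid part of the round well from the top camera, so the round stamp's final check rests on the scene camera alone.

No check failed.

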